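Hold a welding filter plate in the shade tester's light path

TASK

Check the shade of the small welding filter plate: take it out of the rack by its frosted narrow edges only, never touching the glass faces with the fingers, and bring it into the light path of the shade tester. Hold it upright, square to the light and clear of the tester's base, and press it gently against the receiver's sprung collar, covering the whole mouth with clear glass, until you feel the collar come up against its stop. Finish while still holding it there, gripped and pressed home; leave the rest as it stands.

Things in the scene. Friction and masses are not known exactly. Their poses are not given: they have to be found in the camera images.
- plate: Small welding filter plate, dark green glass, 51 mm wide, 6 thick, 108 tall, about 83 g, upright in one of the rack's slots (which one varies), its lower 20 mm in the slot. All narrow edges and a 3 mm border along them are frosted (pale); inside that the faces are clear. Origin: centre of its underside; x along its width (grip across the 51 mm), y square to its faces, z up to its top edge.
- large_filter: A bystander: large filter plate of the same green glass, 90 mm wide, 6 mm thick, 110 mm tall, standing in another slot. Same origin and axes. Leave it.
- large_cover: A bystander: large clear cover plate, 90 x 6 x 110 mm, standing in the remaining slot. Same origin and axes. Leave it.
- rack: Black plastic rack fixed to the table: a block 110 mm (x) by 160 mm (y), 27 mm high, with three straight slots along x, 52 mm apart along y, each 8 mm wide and 20 mm deep (slot floor 7 mm above the table), open at both ends. Origin: centre of its underside.
- tester: Shade tester, fixed. Origin: centre of its underside; base 90 mm (x) by 290 (y), 20 high. Light path level along y at x = 0, 105 mm up. At +y the lamp: black barrel 52 mm across, bright lens at y = +63 facing -y. At -y the receiver: grey box 76 mm wide, y = -88 to -143, top 138 mm up, with a round black sprung collar standing out towards the lamp; 108 mm free gap between lens and collar.
- collar_mouth (a point): Centre of the collar's open front ring, which faces the lamp (tester +y); at rest it is at tester (0, -45, 105) mm and it moves with the collar. The ring is 40 mm across outside; its mouth is 30 mm across.
- collar (a joint): How far the sprung collar is pushed in towards the receiver (tester -y), in m: 0 at rest, 0.008 at its stop. The spring takes about 1.5 N to start and 4 N to reach the stop.
- magnet: A bystander: red arrow-shaped welding magnet lying on the table, about 85 x 90 mm, 14 mm high. Origin: on its underside, middle of the 85 mm bar.
- spray: A bystander: blue spray bottle, 72 mm across, 185 mm tall, standing on the table. Origin: centre of its underside.

How it is judged (in metres and radians):
On the way:
1. the small plate is lifted clear of the rack in the fingers (z of plate in the frame of rack above 0.035 m and contact force between plate and the fingers above 3 N and contact force between plate and rack below 0.1 N), for 0.2 s.
At the end, for the whole second after the job is handed in: The plate, gripped and at rest, presses the collar in by over 6 of its 8 mm with over 2 N from the lamp side; the mouth's centre is within 7 mm of the plate's middle line and 18 to 80 mm above its lower edge (clear of the base); plate upright and square to the light within 0.12 rad (contact force between plate and the fingers above 3 N and value of joint collar above 0.006 m and contact force between plate and tester above 2 N and x of collar_mouth in the frame of plate between -0.007 and 0.007 m and z of collar_mouth in the frame of plate between 0.018 and 0.08 m and y of plate in the frame of collar_mouth above 0 m and angle between plate's own z axis and vertical below 0.12 rad and angle between the y axis of plate and the y axis of tester, either way round below 0.12 rad and linear speed of plate below 0.01 m/s); the arm keeps its last pose, push and grip.
It fails at once if a finger touches the clear glass of the small plate's faces (contact force between plate_c0 and the fingers above 0.3 N).
It fails at once if the plate is pushed against the tester with more than 25 N (contact force between plate and tester above 25 N).
It fails at once if another plate, the magnet or the spray bottle is disturbed (distance of any of large_filter, large_cover, magnet, spray from where it was at the start of the episode above 0.02 m or angle between any of large_filter, large_cover's own z axis and vertical above 0.35 rad or angle between spray's own z axis and vertical above 0.3 rad).
It also fails if it takes over 42 s, if anything falls off the work surface, if the arm or the gripper's body presses on something with over 40 N, if the wrist force passes 120 N, or if a joint passes its speed limit or range.

ROBOT

A 6-joint arm with a two-finger parallel gripper is mounted at the origin on the work surface. World frame = base frame: x ahead of the robot, y to its left, z up, the work surface at z = 0. Lengths are in m, angles in degrees, forces in N, time in s.
With the tool pointing down it reaches from about 0.4 to 0.825 m from the base axis. Payload 7 kg.
Tool frame: the origin (TCP) lies midway between the tips of the shut fingers; the grasp point (between the pads) lies 19 mm behind it; z points along the fingers, y is the direction in which the jaws open and shut (so a half turn about z gives the same grasp; the last joint's range is limited). The gripper opens to 88 mm and grips with 3 to 60 N. Pads are 19 mm wide; open, the fingers measure 130 mm over their backs; the gripper's body (78 mm by 193 mm) begins 47 mm behind the grasp point.
Start: joints at [-51.274, 20.546, 0.682, 0, -70.136, -16.507], TCP at [0.255, -0.625, 0.227] pointing down, gripper open.
Joint ranges: [-176.03, 176.03], [-82.01, 121.73], [-58.28, 71.71], [-173.87, 95.51], [-174.79, -0.11], [-173.66, 173.66]. Speed limits (degrees/s): [136.94, 136.94, 172.46, 180, 180, 180].

INTERFACE

Orientations are given as a 3x3 rotation matrix whose columns are the frame's x, y, z axes.
In Python, from rig import robot gives the robot as it stands. Calls block until the motion is done:
- robot.goto(position, orientation): joint-space move of the TCP to a pose.
- robot.servo_line(position, ori=None, speed=0.15): straight line of the TCP; ori=None keeps the orientation; speed is the mean speed in m/s.
- robot.movej(angles): joint-space move.
- robot.move_gripper(opening): opening from 0.0 (shut) to 1.0 (fully open); the grip force is fixed at half the most; returns when the fingers have stopped.
- robot.dwell(seconds).
- robot.ik(position, orientation): joint angles nearest the present ones, or None.
- robot.grab_frame(name): name is "scene" or "top" or "wrist"; returns (picture, depth): 384x512x3 uint8, red, green, blue; 384x512 float32, m along the optical axis (not along the pixel's ray), 0 where there is no reading.
- robot.camera_info(name): a dict with "vfov" (degrees; the focal length in pixels is half the picture's height over the tangent of half this angle, whatever the lens; pixels are square), "cx", "cy" (the principal point, pixels), "view" (4x4, takes a point from world to camera coordinates); the wrist camera has in their place "T_tool_cam" (4x4, takes a point from camera to tool coordinates, whose origin is the TCP and whose axes are the flange's). Camera axes: x right, y down, z forward; pixel columns grow to the right and rows downward; lengths in m; the calibration is good to about 2 mm. A picture is of the moment at which its call begins: read the wrist's pose just before it. camera_info takes no time and is no camera call.
A pose or a line that the arm cannot do raises robot.Unreachable and nothing moves.
- robot.job_done(): hands the job in, once; it reports no verdict.
Readings, each from a call of its own:
- robot.read_t(): time.
- robot.read_qpos(): joint angles.
- robot.read_qvel(): joint speeds.
- robot.read_effort(): joint torques, N m.
- robot.read_position(): TCP position.
- robot.read_tcp_rot(): TCP orientation.
- robot.read_force(): force on the tool from outside, world axes, zero at the start.
- robot.read_ft_torque(): the same for the moment, N m.
- robot.read_grip_width(): opening from 0.0 (shut) to 1.0 (fully open).
Only numpy, scipy, OpenCV 4.12 (cv2) and the standard library are available. Lean on these libraries where they do the work, as an engineer would, in place of code of your own. Each camera call takes 0.05 s, during which the arm holds its last target.

## Working session

There is one attempt and no reset: what is moved stays moved. The work goes in short steps, each a Python script; the robot and the scene stay as the last script left them, time stands still between calls to the robot, and variables do not carry over. Pictures are saved under pics/ and viewed, and the job is handed in when it is done.

```bash
mkdir -p pics; ls
python3 - <<'E'
from rig import robot
import cv2,numpy as np
for n in ["scene","top","wrist"]:
    p,d=robot.grab_frame(n); cv2.imwrite(f"pics/{n}0.png",p[:,:,::-1]); np.savez(f"{n}0.npz",p=p,d=d)
    print(n,robot.camera_info(n))
print(robot.read_t(),robot.read_tcp_rot(),robot.read_grip_width(),robot.read_force())
E
```

```text
pics
scene {'vfov': 54.55291835938024, 'cx': 256.0118078350657, 'cy': 186.88990156626767, 'view': array([[-0.33060804,  0.94367103,  0.01353888,  0.12637505],
       [ 0.54266126,  0.20181509, -0.8153462 , -0.3120546 ],
       [-0.77215094, -0.26221299, -0.57881541,  1.6652699 ],
       [ 0.        ,  0.        ,  0.        ,  1.        ]])}
top {'vfov': 51.90648902701782, 'cx': 257.4488800136823, 'cy': 195.382707571592, 'view': array([[-0.07460835, -0.9971967 , -0.00568665,  0.1618872 ],
       [-0.97018214,  0.07390354, -0.23083516,  0.67271403],
       [ 0.23060833, -0.01170514, -0.97297625,  0.98003675],
       [ 0.        ,  0.        ,  0.        ,  1.        ]])}
wrist {'vfov': 59.8342682284573, 'cx': 258.36233163300625, 'cy': 194.377257395064, 'T_tool_cam': array([[-3.83667927e-04, -9.57940086e-01, -2.86968018e-01,
         7.80651673e-02],
       [ 9.99999789e-01, -2.16936564e-04, -6.12805622e-04,
         2.15884288e-04],
       [ 5.24777214e-04, -2.86968193e-01,  9.57939967e-01,
        -1.58988929e-01],
       [ 0.00000000e+00,  0.00000000e+00,  0.00000000e+00,
         1.00000000e+00]])}
0.15 [[-9.25767796e-01 -3.78092064e-01 -6.16067908e-04]
 [-3.78092537e-01  9.25767136e-01  1.11476716e-03]
 [ 1.48850808e-04  1.26494621e-03 -9.99999189e-01]] 1.000173585248038 [-0.27142128 -0.26650067 -0.05219132]
```

View pics/scene0.png

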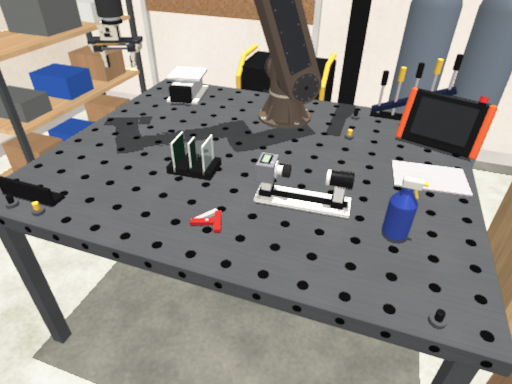

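View pics/top0.png

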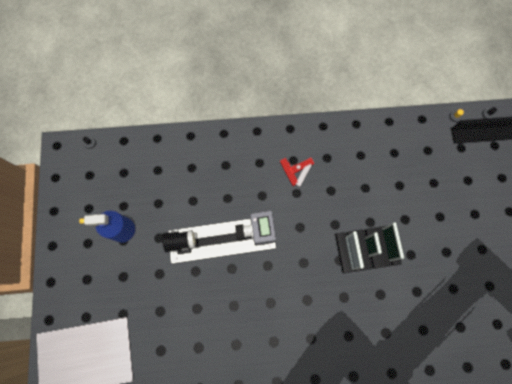

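View pics/wrist0.png

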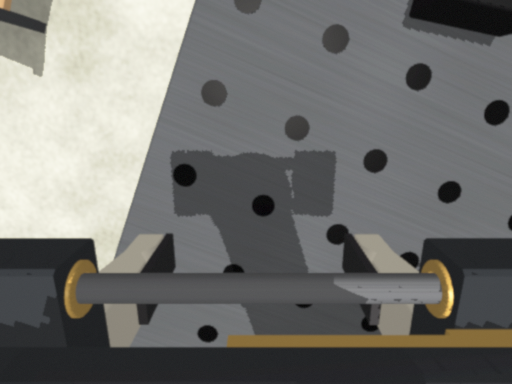

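The top view shows the tester at about (170–275, 215–262), with its lamp at the left (+y). The rack is at about (340–402, 225–272), and the small dark plate looks to be in the middle slot at (374, 243). Next I'll zoom in and work out coarse coordinates.

```bash
cat > h.py <<'E'
import numpy as np,cv2
from rig import robot
def cam(n):
    c=robot.camera_info(n); f=192/np.tan(np.radians(c['vfov']/2))
    if 'view' in c: Twc=np.linalg.inv(c['view'])
    else:
        T=np.eye(4);T[:3,:3]=robot.read_tcp_rot();T[:3,3]=robot.read_position();Twc=T@c['T_tool_cam']
    return f,c['cx'],c['cy'],Twc
def cloud(C,d):
    f,cx,cy,T=C; v,u=np.mgrid[:384,:512]
    P=np.stack([(u-cx)/f*d,(v-cy)/f*d,d],-1)
    return P@T[:3,:3].T+T[:3,3]
def ray(C,u,v,z):
    f,cx,cy,T=C; r=T[:3,:3]@np.array([(u-cx)/f,(v-cy)/f,1]); o=T[:3,3]
    return o+r*(z-o[2])/r[2]
E
python3 - <<'E'
from h import *
z=np.load('top0.npz');p,d=z['p'],z['d'];C=cam('top');P=cloud(C,d)
im=cv2.resize(p[190:290,150:420],None,fx=2.9,fy=2.9,interpolation=cv2.INTER_CUBIC)
cv2.imwrite('pics/topz.png',im[:,:,::-1])
for u,v in [(170,262),(275,248),(262,228),(300,170),(115,228),(374,243),(345,272),(402,262),(395,240),(355,250),(338,236)]:
    print(u,v,P[v,u].round(3), ray(C,u,v,0).round(3))
E
```

```text
170 262 [ 0.53   0.367 -0.003] [0.53  0.367 0.   ]
275 248 [0.547 0.072 0.   ] [0.547 0.072 0.   ]
262 228 [0.586 0.106 0.136] [0.606 0.104 0.   ]
300 170 [ 0.766 -0.019  0.01 ] [ 0.769 -0.02   0.   ]
115 228 [0.615 0.476 0.124] [0.638 0.521 0.   ]
374 243 [ 0.531 -0.178  0.094] [ 0.54  -0.206  0.   ]
345 272 [ 0.466 -0.109  0.028] [ 0.467 -0.115  0.   ]
402 262 [ 0.482 -0.275  0.001] [ 0.482 -0.276  0.   ]
395 240 [ 0.534 -0.23   0.104] [ 0.544 -0.266  0.   ]
355 250 [ 0.517 -0.127  0.094] [ 0.525 -0.15   0.   ]
338 236 [ 0.564 -0.102  0.028] [ 0.567 -0.108  0.   ]
```

View pics/topz.png

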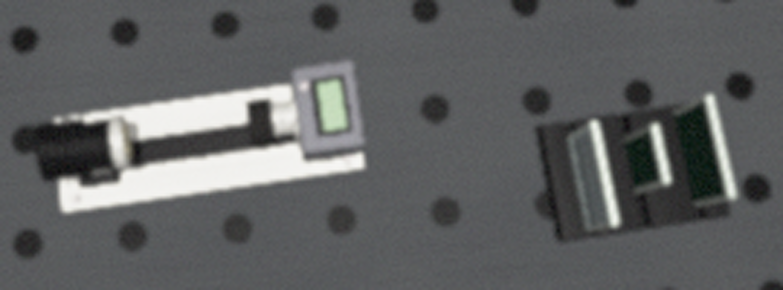

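The small plate is in the middle slot, around (0.53, −0.18). Next is a closer look with the wrist camera over the rack, then over the tester.

```bash
cat >> h.py <<'E'
def down(yaw): # tool y axis at yaw (deg) from world x, z down
    a=np.radians(yaw); y=np.array([np.cos(a),np.sin(a),0]); z=np.array([0,0,-1.]); return np.column_stack([np.cross(y,z),y,z])
def snap(cn,name):
    C=cam(cn);p,d=robot.grab_frame(cn);cv2.imwrite(f'pics/{name}.png',p[:,:,::-1]);np.savez(name+'.npz',p=p,d=d,f=C[0],cx=C[1],cy=C[2],T=C[3]);return C,p,d
def load(name):
    z=np.load(name+'.npz');return (float(z['f']),float(z['cx']),float(z['cy']),z['T']),z['p'],z['d']
E
python3 - <<'E'
from h import *
for yaw in (4,184):
  for pos in ([.52,-.18,.3],[.58,.2,.3],[.52,-.18,.063],[.58,.17,.1]):
    q=robot.ik(pos,down(yaw)); print(yaw,pos,None if q is None else np.round(q,0))
E
```

```text
4 [0.52, -0.18, 0.3] None
4 [0.58, 0.2, 0.3] [ 37.  13.  -1.   0. -77. 147.]
4 [0.52, -0.18, 0.063] None
4 [0.58, 0.17, 0.1] [ 35.  20. -18.   0. -52. 149.]
184 [0.52, -0.18, 0.3] [  1.   6.  -8.   0. -75.   3.]
184 [0.58, 0.2, 0.3] [ 37.  13.  -1.   0. -77. -33.]
184 [0.52, -0.18, 0.063] [  1.  18. -27.   0. -45.   3.]
184 [0.58, 0.17, 0.1] [ 35.  20. -18.   0. -52. -31.]
```

Run:
```python
from h import *
robot.goto([.52,-.17,.32],down(184)); robot.dwell(.2)
snap('wrist','wr1')
robot.goto([.585,.17,.34],down(184)); robot.dwell(.2)
snap('wrist','wt1'); print(robot.read_t())
```

```text
3.8917
```

View pics/wr1.png

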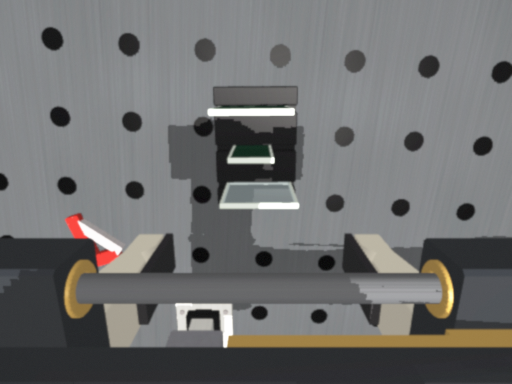

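View pics/wt1.png

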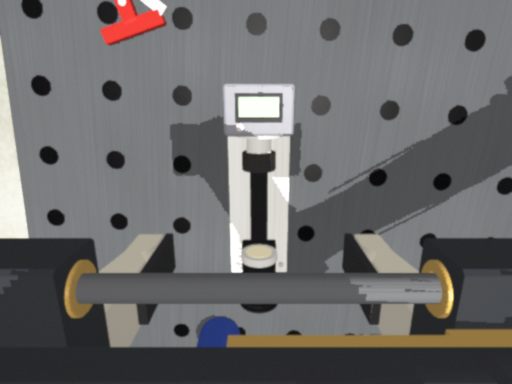

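The rack picture shows the small plate's top edge at about (229–274, 160), with the clear cover at y≈205 and the large filter at y≈112. The tester picture shows the receiver box at (225–293, 85–135), the collar at (243–276, 150–170) and the lens at (259, 252). I'll measure these now.

Run:
```python
from h import *
C,p,d=load('wr1')
a=cv2.resize(p[75:215,195:315],None,fx=4,fy=4,interpolation=cv2.INTER_NEAREST)
C2,p2,d2=load('wt1')
b=cv2.resize(p2[80:280,210:310],None,fx=2.8,fy=2.8,interpolation=cv2.INTER_NEAREST)
cv2.imwrite('pics/za.png',a[:,:,::-1]);cv2.imwrite('pics/zb.png',b[:,:,::-1])
# plate top edge
P=cloud(C,d)
m=(p.min(2)>150); m[:75]=0;m[215:]=0;m[:,:195]=0;m[:,315:]=0
n,l,s,c=cv2.connectedComponentsWithStats(m.astype(np.uint8))
for i in range(1,n):
    if s[i,4]>30: print(i,s[i],c[i], np.median(P[l==i],0).round(4))
for u in (235,250,268):
  print(u,[(v,*p[v,u].tolist(),P[v,u].round(3).tolist()) for v in range(143,166)])
```

```text
1 [207 107  88  10 702] [250.53561254 111.54558405] [ 0.5321 -0.2303  0.1175]
2 [228 147  47  17 279] [251.74551971 159.29032258] [ 0.5269 -0.1789  0.1156]
3 [219 182  81  28 834] [261.39208633 200.11630695] [ 0.511  -0.1279  0.1167]
235 [(143, 34, 34, 35, [0.552, -0.184, 0.028]), (144, 57, 58, 57, [0.552, -0.182, 0.028]), (145, 94, 99, 92, [0.552, -0.18, 0.019]), (146, 114, 123, 113, [0.552, -0.18, 0.028]), (147, 96, 107, 98, [0.551, -0.18, 0.037]), (148, 68, 81, 71, [0.55, -0.18, 0.046]), (149, 44, 60, 49, [0.55, -0.18, 0.053]), (150, 28, 48, 36, [0.549, -0.18, 0.061]), (151, 21, 44, 31, [0.549, -0.18, 0.069]), (152, 20, 43, 30, [0.549, -0.18, 0.076]), (153, 18, 42, 29, [0.548, -0.18, 0.086]), (154, 19, 43, 31, [0.547, -0.18, 0.093]), (155, 23, 46, 32, [0.547, -0.18, 0.097]), (156, 58, 70, 62, [0.547, -0.18, 0.104]), (157, 132, 140, 131, [0.546, -0.18, 0.112]), (158, 206, 213, 202, [0.546, -0.18, 0.115]), (159, 225, 230, 222, [0.546, -0.178, 0.115]), (160, 227, 231, 223, [0.546, -0.177, 0.115]), (161, 225, 230, 222, [0.546, -0.176, 0.116]), (162, 209, 216, 205, [0.546, -0.175, 0.11
[... 1453 characters left out ...]
2, 67, 57, [0.508, -0.183, 0.064]), (151, 43, 59, 48, [0.508, -0.183, 0.072]), (152, 35, 53, 42, [0.509, -0.183, 0.079]), (153, 30, 49, 38, [0.509, -0.183, 0.085]), (154, 27, 49, 37, [0.509, -0.182, 0.092]), (155, 31, 52, 39, [0.509, -0.183, 0.099]), (156, 72, 85, 75, [0.509, -0.183, 0.107]), (157, 148, 159, 147, [0.51, -0.183, 0.112]), (158, 215, 222, 211, [0.51, -0.182, 0.115]), (159, 227, 232, 224, [0.51, -0.181, 0.116]), (160, 227, 232, 224, [0.509, -0.18, 0.117]), (161, 226, 231, 223, [0.509, -0.179, 0.115]), (162, 213, 219, 209, [0.509, -0.178, 0.117]), (163, 162, 166, 157, [0.505, -0.159, 0.028]), (164, 105, 106, 102, [0.505, -0.158, 0.026]), (165, 84, 82, 81, [0.505, -0.157, 0.028])]
```

View pics/za.png

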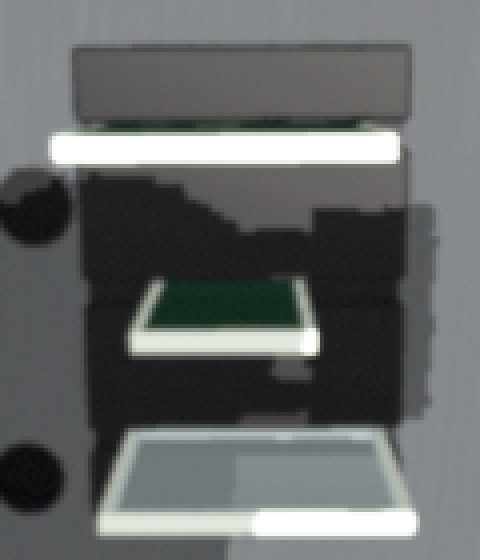

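View pics/zb.png

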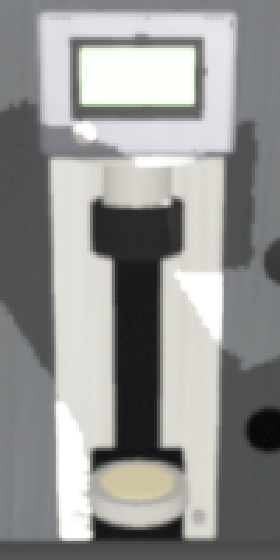

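Run:
```python
from h import *
C,p,d=load('wr1');P=cloud(C,d)
def fit(Q,ax): # line fit: other = a*ax+b
    pass
# small plate front (-y) face
R=np.zeros(d.shape,bool);R[140:166,222:282]=1
m=R&(P[...,2]>.045)&(P[...,2]<.105)&(np.abs(P[...,1]+.18)<.008)
Q=P[m];k=np.polyfit(Q[:,0],Q[:,1],1);print('face n',len(Q),'yaw',np.degrees(np.arctan(k[0])),'face y at .527',np.polyval(k,.527),np.std(Q[:,1]-np.polyval(k,Q[:,0])))
m=R&(P[...,2]>.111)&(P[...,2]<.12);Q=P[m];print('top n',len(Q),cv2.minAreaRect(Q[:,:2].astype(np.float32)*1000),Q.min(0),Q.max(0),'z',np.median(Q[:,2]))
# by rays: subpixel ends on row 160
g=p.astype(float).mean(2)
for v in (159,160,161):
  r=g[v]; L=[u+(130-r[u])/(r[u+1]-r[u]) for u in range(215,240) if r[u]<130<=r[u+1]];Rr=[u+(r[u]-130)/(r[u]-r[u+1]) for u in range(262,285) if r[u]>=130>r[u+1]]
  print(v,L,Rr,ray(C,L[0],v,.115).round(4),ray(C,Rr[-1],v,.115).round(4))
# neighbours yaw
for nm,rr,zmin in(('lf',(100,122,200,305),.112),('lc',(196,215,210,310),.112)):
  R=np.zeros(d.shape,bool);R[rr[0]:rr[1],rr[2]:rr[3]]=1;Q=P[R&(P[...,2]>zmin)];print(nm,cv2.minAreaRect(Q[:,:2].astype(np.float32)*1000))
C,p,d=load('wt1');P=cloud(C,d)
R=np.zeros(d.shape,bool);R[75:145,215:305]=1;Q=P[R&(P[...,2]>.13)&(P[...,2]<.145)];print('box top',len(Q),cv2.minAreaRect(Q[:,:2].astype(np.float32)*1000),np.median(Q[:,2]))
R=np.zeros(d.shape,bool);R[140:180,235:285]=1;Q=P[R&(P[...,2]>.1)];print('collar',len(Q),Q.min(0),Q.max(0))
for v in range(135,180,2): print(v,P[v,259].round(4),p[v,259])
R=np.zeros(d.shape,bool);R[130:240,215:305]=1;Q=P[R&(P[...,2]>.016)&(P[...,2]<.024)];print('base',len(Q),cv2.minAreaRect(Q[:,:2].astype(np.float32)*1000))
x=[]
for v in range(180,232,3):
  row=[u for u in range(215,305) if .014<P[v,u,2]<.026]
  x.append((ray(C,row[0]-.5,v,.02)[:2],ray(C,row[-1]+.5,v,.02)[:2]))
x=np.array(x);c=x.mean(1);k=np.polyfit(c[:,1],c[:,0],1);print('base centreline',k,'yaw',np.degrees(-np.arctan(k[0])),'width',np.linalg.norm(x[:,0]-x[:,1],axis=1).round(3)[:4])
for j in(0,1):
  k=np.polyfit(x[:,j,1],x[:,j,0],1);print(k,-np.degrees(np.arctan(k[0])))
```

```text
face n 341 yaw 4.246238187224141 face y at .527 -0.18143876029509937 0.00012391490954172723
top n 288 ((528.7413330078125, -178.38836669921875), (49.937652587890625, 6.456249713897705), 4.848530292510986) [ 0.50384991 -0.18337769  0.11150714] [ 0.55389364 -0.17339694  0.1178357 ] z 0.11559540675437024
159 [np.float64(226.68949771689498)] [np.float64(274.5)] [ 0.555  -0.1778  0.115 ] [ 0.5024 -0.1814  0.115 ]
160 [np.float64(226.76126126126127)] [np.float64(274.5077951002227)] [ 0.5548 -0.1767  0.115 ] [ 0.5023 -0.1803  0.115 ]
161 [np.float64(226.82432432432432)] [np.float64(274.4909090909091)] [ 0.5547 -0.1756  0.115 ] [ 0.5022 -0.1792  0.115 ]
lf ((532.2021484375, -237.7058563232422), (89.28496551513672, 19.574254989624023), 3.934523582458496)
lc ((522.1319580078125, -185.49313354492188), (89.2614517211914, 124.91580200195312), 6.1289286613464355)
box top 3817 ((588.8232421875, 108.36601257324219), (76.03108215332031, 57.28300476074219), 3.9205641746520996) 0.13724956871229382
collar 988 [0.56457798 0.09139358 0.10271857] [0.60499359 0.17785343 0.49917927]
135 [0.5866 0.1329 0.1364
[... 476 characters left out ...]
61  0.1258] [44 43 42]
161 [0.5845 0.1634 0.1256] [45 43 42]
163 [0.5844 0.1656 0.1257] [44 42 40]
165 [0.5842 0.168  0.1254] [43 42 40]
167 [0.5841 0.1701 0.1262] [42 40 39]
169 [0.5839 0.1728 0.1247] [43 43 42]
171 [0.5837 0.175  0.1253] [42 41 40]
173 [0.5818 0.2016 0.0196] [32 32 32]
175 [0.5816 0.2044 0.0206] [26 24 26]
177 [0.5814 0.2072 0.0213] [28 28 30]
179 [0.5812 0.2107 0.0196] [24 22 25]
base 4366 ((580.5424194335938, 228.32826232910156), (89.59007263183594, 160.93080139160156), 3.926842212677002)
base centreline [-0.06945302  0.59644151] yaw 3.9729851802445935 width [0.089 0.089 0.089 0.09 ]
[-0.07191331  0.64167004] 4.113248083729822
[-0.06697766  0.55122413] 3.8318141059447326
```

Plate: (0.5285, −0.1787), yaw 4.2°. Tester: yaw 3.95°, mouth at about (0.584, 0.178). Next I'll descend, grasp low on the edges (tips 56 mm up the plate) and lift.

Run:
```python
from h import *
R=down(184.2)
robot.goto([.5285,-.1787,.22],R)
robot.servo_line([.5285,-.1787,.063],speed=.12); robot.dwell(.2)
print(robot.read_position(),robot.read_force())
snap('wrist','wg0'); snap('scene','sg0')
print(robot.read_t())
```

```text
[ 0.52878126 -0.17870658  0.06352842] [ 0.09044559 -0.62292188 -0.57665669]
7.0417
```

View pics/wg0.png

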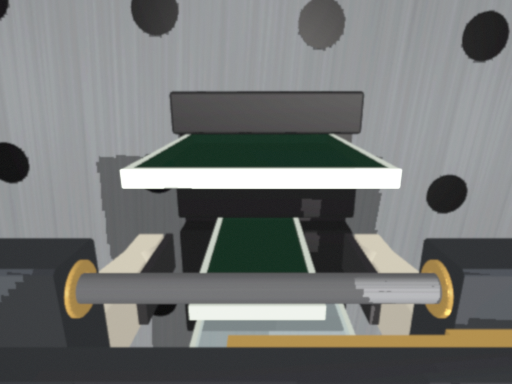

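The plate's top edge spans (190–325, ~310), centred between the pads at ~165 and ~350. I'll close the gripper.

Run:
```python
from h import *
robot.move_gripper(0.0); print(robot.read_grip_width()*88,robot.read_force())
robot.dwell(.2)
robot.servo_line([.5285,-.1787,.11],speed=.06);robot.dwell(.3); print(robot.read_grip_width()*88,robot.read_force(),robot.read_position())
robot.servo_line([.5285,-.1787,.22],speed=.12);robot.dwell(.3)
print(robot.read_grip_width()*88,robot.read_force(),robot.read_ft_torque(),robot.read_position())
snap('wrist','wg1'); snap('scene','sg1');print(robot.read_t())
p=load('sg1')[1]; cv2.imwrite('pics/sg1z.png',cv2.resize(p[80:260,130:390],None,fx=3,fy=3,interpolation=cv2.INTER_CUBIC)[:,:,::-1])
```

```text
51.162596484673735 [ 0.26740479 -0.40324003  0.07027168]
51.07981024066304 [ 0.4753711   0.36320187 -1.53159435] [ 0.5283611  -0.1786977   0.10968764]
51.157521655207255 [ 0.544797   -0.28267663 -1.32620212] [0.02705917 0.14410313 0.04316024] [ 0.52835653 -0.17871407  0.21954876]
10.625
```

View pics/wg1.png

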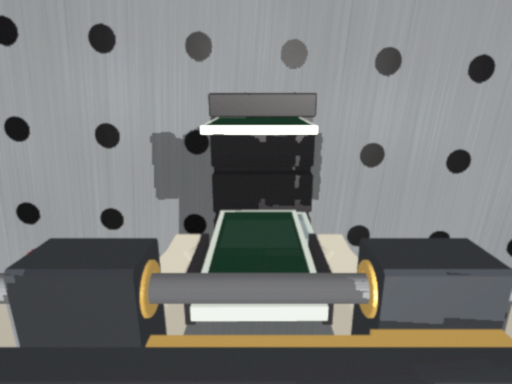

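View pics/sg1z.png

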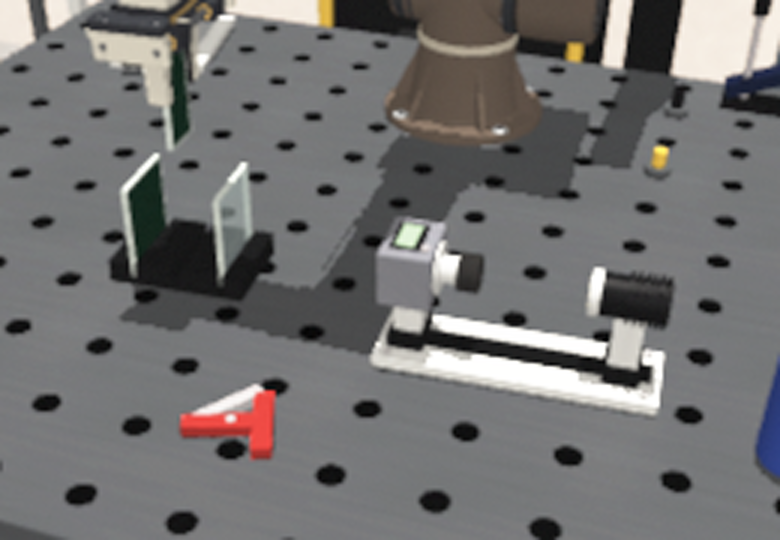

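The plate is held upright in the fingers and the rack's other plates are still standing. I'll check its tilt in the hand, then transfer it to above the light path.

Run:
```python
from h import *
C,p,d=load('wg1');P=cloud(C,d)
m=np.zeros(d.shape,bool);m[215:270,222:298]=1
Q=P[m&(np.abs(P[...,1]+.18)<.012)&(P[...,2]>.165)];A=np.c_[Q[:,0]-.5285,Q[:,2]-.22,np.ones(len(Q))]
print(len(Q),np.linalg.lstsq(A,Q[:,1],rcond=None)[0],Q[:,2].min(),Q[:,2].max())
R=down(183.95);M=np.array([.584,.1778]);n=np.array([-.0689,.9976])
robot.servo_line([.5285,-.1787,.26],speed=.15)
S=M+.035*n
robot.goto([*S,.26],R)
robot.servo_line([*S,.099],speed=.12);robot.dwell(.3)
print(robot.read_position(),robot.read_force(),robot.read_grip_width()*88,robot.read_t())
snap('wrist','wp0');snap('scene','sp0')
p=load('sp0')[1]; cv2.imwrite('pics/sp0z.png',cv2.resize(p[80:230,220:370],None,fx=4,fy=4,interpolation=cv2.INTER_CUBIC)[:,:,::-1])
```

```text
4168 [ 7.32493836e-02 -2.87269385e-05 -1.81345656e-01] 0.17343930339602354 0.24601037431880723
[0.58168715 0.21279394 0.09933123] [-0.26545576 -0.00138468 -1.07782589] 51.10212386132031 14.3
```

View pics/wp0.png

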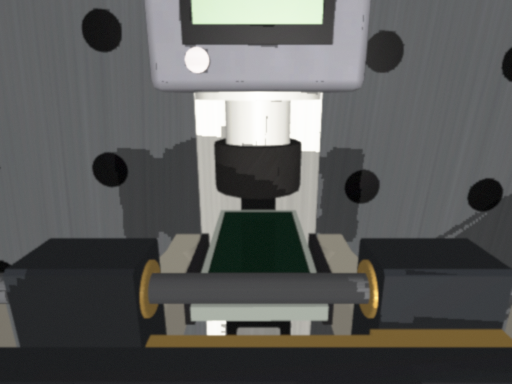

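View pics/sp0z.png

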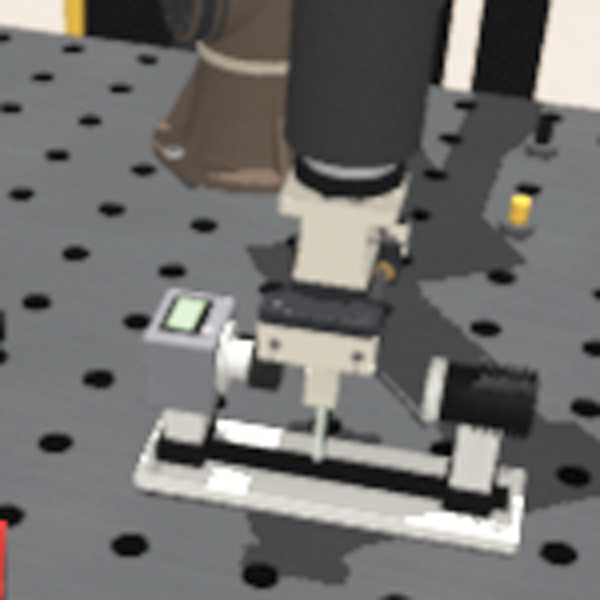

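The collar, at columns 215–301, is centred on the plate at about column 258, and the plate is upright between collar and lamp. Now I'll press in force-monitored steps.

Run:
```python
from h import *
C,p,d=load('wp0');P=cloud(C,d)
m=np.zeros(d.shape,bool);m[135:200,205:310]=1;Q=P[m&(P[...,2]>.09)&(P[...,2]<.13)&(p.max(2)<80)]
print('collar',Q.min(0),Q.max(0),(Q[:,0].min()+Q[:,0].max())/2)
M=np.array([.584,.1778]);n=np.array([-.0689,.9976]);n/=np.linalg.norm(n)
f0=robot.read_force()
s=.008
robot.servo_line([*(M+s*n),.099],speed=.06);robot.dwell(.1)
print('near',robot.read_force()-f0)
while s>-.014:
    s-=.001
    robot.servo_line([*(M+s*n),.099],speed=.02);robot.dwell(.08)
    F=[]
    for _ in range(3): F.append((robot.read_force()-f0)[:2]@n); robot.dwell(.01)
    f=np.mean(F);x=(robot.read_position()[:2]-M)@n
    print(round(s,4),round(x,4),round(f,2))
    if f>7: break
print(robot.read_t(),robot.read_grip_width()*88,robot.read_ft_torque())
```

```text
collar [0.56548754 0.15399039 0.10003759] [0.60435411 0.17760196 0.12757736] 0.5849208211388233
near [-1.22658783 -0.34920796  0.22174028]
0.007 0.0072 0.55
0.006 0.006 0.32
0.005 0.005 0.5
0.004 0.004 0.08
0.003 0.003 0.1
0.002 0.0021 1.43
0.001 0.0011 1.67
0.0 0.0001 2.1
-0.001 -0.001 2.58
-0.002 -0.002 3.0
-0.003 -0.003 3.07
-0.004 -0.004 4.16
-0.005 -0.005 3.97
-0.006 -0.006 3.91
-0.007 -0.006 8.08
20.475 50.861367285816215 [2.88867821 0.47285419 0.01905103]
```

Contact came at +2.6 mm, the force followed the spring from 1.4 to 4 N over about 8 mm, then jumped to 8 N, which is the stop. I'll verify tilt and alignment.

Run:
```python
from h import *
robot.dwell(.3)
C,p,d=snap('wrist','wp1');P=cloud(C,d);t=robot.read_position();print(t,robot.read_force())
m=np.zeros(d.shape,bool);m[205:270,215:305]=1
Q=P[m&(np.abs(P[...,1]-.169)<.012)&(P[...,2]>.06)]
A=np.c_[Q[:,0]-t[0],Q[:,2]-.1,np.ones(len(Q))]
print(len(Q),np.linalg.lstsq(A,Q[:,1],rcond=None)[0],Q[:,2].min(),Q[:,2].max())
m=np.zeros(d.shape,bool);m[130:270,205:310]=1;K=P[m&(P[...,2]>.09)&(P[...,2]<.128)&(p.max(2)<60)]
print(K.min(0),K.max(0)); p2=snap('scene','sp1')[1]
cv2.imwrite('pics/sp1z.png',cv2.resize(p2[80:230,220:370],None,fx=4,fy=4,interpolation=cv2.INTER_CUBIC)[:,:,::-1])
print(robot.read_t(),robot.read_position(),robot.read_force())
```

```text
[0.58447694 0.17176411 0.09900535] [-0.72391033  7.95509315 -2.09397582]
2577 [ 0.02738321 -0.15078293  0.16729717] 0.06442977694248378 0.12721827396337337
[0.55882084 0.14575011 0.0901652 ] [0.61144719 0.17113149 0.12721827]
20.875 [0.58447114 0.1717782  0.09901804] [-0.61365676  8.01488551 -1.38732565]
```

View pics/wp1.png

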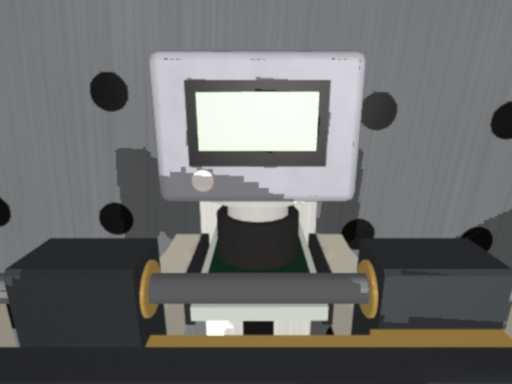

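View pics/sp1z.png

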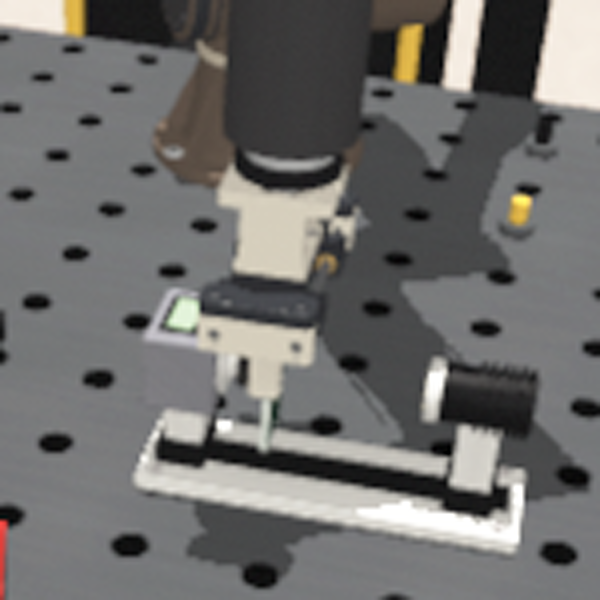

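My fit included collar pixels, so it isn't valid. I'll refit on the green glass only, using the saved frame.

Run:
```python
from h import *
C,p,d=load('wp1');P=cloud(C,d);q=p.astype(int)
g=(q[...,1]>q[...,0]+10)
m=np.zeros(d.shape,bool);m[200:275,200:315]=1
G=g&m; G=cv2.erode(G.astype(np.uint8),np.ones((2,2)))>0
Q=P[G];print(len(Q))
A=np.c_[Q[:,0]-.5845,Q[:,2]-.1,np.ones(len(Q))]
k=np.ones(len(Q),bool)
for _ in range(4):
    c=np.linalg.lstsq(A[k],Q[k,1],rcond=None)[0];r=Q[:,1]-A@c;k=np.abs(r)<max(.0006,2*r[k].std())
print(c,k.sum(),r[k].std(),Q[k].min(0),Q[k].max(0))
# top edge rows & left/right frosted strips
for u in (213,216,219,296,300,304):
    print(u,[(v,P[v,u].round(4).tolist()) for v in range(225,272,9)])
print([(v,P[v,235].round(4).tolist()) for v in range(304,322,3)])
```

```text
647
[ 0.06987984 -0.00444963  0.16923738] 609 0.0002765871475917886 [0.56225844 0.1670868  0.09438889] [0.60572247 0.17113149 0.12711801]
213 [(225, [0.618, 0.1937, 0.0165]), (234, [0.6097, 0.1711, 0.0845]), (243, [0.6082, 0.1712, 0.0959]), (252, [0.6067, 0.1705, 0.1076]), (261, [0.6056, 0.171, 0.1159]), (270, [0.6044, 0.1703, 0.1254])]
216 [(225, [0.6098, 0.1713, 0.0705]), (234, [0.6081, 0.1711, 0.0842]), (243, [0.6066, 0.1708, 0.0965]), (252, [0.6053, 0.1707, 0.1071]), (261, [0.6041, 0.17, 0.1174]), (270, [0.6031, 0.1704, 0.1251])]
219 [(225, [0.6035, 0.1529, 0.1149]), (234, [0.6034, 0.1576, 0.1144]), (243, [0.6034, 0.1627, 0.1133]), (252, [0.6031, 0.1669, 0.1144]), (261, [0.6027, 0.1703, 0.1169]), (270, [0.6018, 0.1704, 0.1249])]
296 [(225, [0.5682, 0.1505, 0.1148]), (234, [0.5677, 0.1551, 0.1144]), (243, [0.5671, 0.16, 0.1137]), (252, [0.5667, 0.1644, 0.1142]), (261, [0.5669, 0.1671, 0.1182]), (270, [0.5676, 0.1677, 0.1255])]
300 [(225, [0.5593, 0.1677, 0.0707]), (234, [0.561, 0.1673, 0.0853]), (243, [0.5622, 0.1682, 0.0954]), (252, [0.5636, 0.1677, 0.1072]), (261, [0.5648, 0.1676, 0.117]), (270, [0.5658, 0.1676, 0.1253])]
304 [(225, [0.5475, 0.1888, 0.0166]), (234, [0.5467, 0.1961, 0.017]), (243, [0.5602, 0.1675, 0.0966]), (252, [0.5616, 0.1677, 0.1069]), (261, [0.563, 0.1673, 0.1172]), (270, [0.5642, 0.167, 0.1262])]
[(304, [0.5929, 0.1695, 0.1505]), (307, [0.5928, 0.1698, 0.1519]), (310, [0.5928, 0.1708, 0.1523]), (313, [0.5927, 0.1725, 0.1518]), (316, [0.5926, 0.1739, 0.1516]), (319, [0.5926, 0.1753, 0.1515])]
```

The tilt is 0.3°, the yaw of 4.0° matches the tester, and 8 N is held steadily. I'm handing it in.

Run:
```python
from h import *
print(robot.read_force(),robot.read_grip_width()*88,robot.read_t()); robot.job_done()
```

```text
[-0.61365676  8.01488551 -1.38732565] 51.173111615047695 20.875
the job is handed in; nothing more can be done
```

I handed the job in at 20.9 s with the small filter plate still gripped and pressed home against the tester's collar. No verdict came back.

I took the plate from the middle slot by its 51 mm edges and carried it over to the tester. I then pressed it towards the receiver in 1 mm steps.

- **Collar:** the force rose along the spring from about 1.4 N to 4 N over about 8.6 mm of travel. It then jumped to 8 N, which I took as the stop, and stayed steady at 8 N.
- **Squareness:** the plate leans about 0.3° and its yaw is 4.0°, against 3.95° measured for the tester.
- **Mouth position:** the mouth centre is about 61 mm above the plate's lower edge and within about 1 mm of its middle line. The lower edge is about 43 mm above the table, clear of the 20 mm base.
- **Grip:** the opening reads 51.2 mm, matching the plate's width.
- **Other items:** the rack's other two plates were standing normally after the lift. I did not measure them, the magnet or the spray bottle again at the end.

One check disagreed: my first tilt fit on the pressed plate came out wrong because it included collar pixels. Refitting on the green glass alone gave the squareness figures above.

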